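# Find the rocking corner of the jig plate and shim it

### The arm

A 6-joint arm with a two-finger parallel gripper is mounted at the origin on the work surface. World frame = base frame: x ahead of the robot, y to its left, z up, the work surface at z = 0. Lengths are in m, angles in rad, forces in N, time in s.
With the tool pointing down it reaches from about 0.35 to 0.925 m from the base axis. Payload 6.4 kg.
Tool frame: the origin (TCP) lies midway between the tips of the shut fingers; the grasp point (between the pads) lies 19 mm behind it (grip_depth is the distance from the TCP to the grasp point, in m); z points along the fingers, y is the direction in which the jaws open and shut (so a half turn about z gives the same grasp; the last joint's range is limited). The gripper opens to 94 mm and grips with 3 to 60 N. Pads are 16 mm wide; open, the fingers measure 119 mm over their backs; the gripper's body (75 mm by 177 mm) begins 78 mm behind the grasp point.
Start: joints at [1.108, 0.245, 1.558, -0, 1.339, -0.174], TCP at [0.185, 0.623, 0.205] pointing down, gripper open.
Joint ranges: [-3.13, 3.13], [-1.02, 2.26], [0.13, 2.54], [-0.95, 4.09], [0.21, 2.88], [-2.74, 2.74]. Speed limits (rad/s): [2.57, 2.57, 3.14, 3.14, 3.14, 3.14].

### API

Orientations are given as [roll, pitch, yaw] about the fixed x, y, z axes, in that order (R = Rz(yaw) Ry(pitch) Rx(roll)).
In Python, from plant import * gives the robot as it stands.
- The arm moves only by the shell command python3 -m creep 'ROWS' [FORCE]. ROWS is a JSON object of lists of equal length, an entry for each row: "claw": the closure in counts, from 0 (fully open) to 255 (shut); "translation": the shift along the world's x, y, z in mm, a list of three; "turn": the turn, a rotation vector about the world's x, y, z in rad, a list of three. A call has 1 to 12 rows; each row is the pose to reach, as a shift and turn from the pose commanded when the call began; what a row does not reach only later rows make up. A row lasts 1/10 s, in which the tool goes at most 50 mm and 8.59 degrees, less where a joint would pass 70% of its speed; a pose out of reach is approached as far as the arm can. A call with a gripper value outside its range is refused whole. The fingers move at their own pace and stop on an object; FORCE is the grip in N (left out, the last holds). Time passes only in rows, so rows that repeat a pose let the fingers close. It gives the time, the measured TCP pose, the force and the opening at its end, in the units of the state.
- state(): the state, without advancing time (a new reading comes with each control period).
- get_image(name): name is "scene" or "top" or "wrist"; returns a dict with "img" (400x640x3 uint8, blue, green, red), "intrinsics" (3x3 intrinsics, pixels), "R" (3x3) and "t" (3): a world point X has camera coordinates R X + t. Camera axes: x right, y down, z forward; pixel columns grow to the right and rows downward; lengths in m; the calibration is good to about 2 mm. The wrist camera is an equidistant fisheye: a pixel r from the principal point sees the ray r / f radians off the axis. A picture is of the moment at which its call begins. There is no depth.
- job_done(): hands the job in, once; it reports no verdict.
The state is a dict: "time": time; "joint_positions": joint angles; "dq": joint speeds; "joint_efforts": joint torques, N m; "ee_pos": TCP position; "orientation": TCP orientation; "force": force on the tool from outside, world axes, zero at the start; "torque": the same for the moment, N m; "width": finger opening in m.
Only numpy, scipy, OpenCV 4.12 (cv2) and the standard library are available. Lean on these libraries where they do the work, as an engineer would, in place of code of your own. Each camera call takes 0.05 s, during which the arm holds its last target.

### The job

The drilling-jig plate rocks on one of its four feet. With the fingertips, press down on the corner screws one after another until you find the corner that sinks, and then press that corner's shim, the sloping steel strip beside it, fully flat. Leave the other three shims up, do not lift or shift the plate, and leave everything else where it is.

Things in the scene. Friction and masses are not known exactly. Their poses are not given: they have to be found in the camera images.
- plate: loose aluminium plate 190 x 140 x 12 mm (x, y, z), 1.1 kg, steel block 60 x 36 mm, 36 mm high, on its middle. Origin: centre of underside, 42 mm above the bench; x away from the robot (yaw within 0.3 rad), y left. It lies level on four rubber feet, 32 mm across; one, any of them and not told by looking, is hollow. Below: fixed plywood baseboard 300 x 320 x 18 mm, in line with the plate
- corner_fl (a point): centre of the front left corner's dark round screw mark (18 mm across) on top of the plate, directly above that corner's foot: 55 mm to -x and 50 mm to +y of the plate's centre, at the height of the plate's top. Moves with the plate
- corner_fr (a point): centre of the front right corner's dark round screw mark (18 mm across) on top of the plate, directly above that corner's foot: 55 mm to -x and 50 mm to -y of the plate's centre, at the height of the plate's top. Moves with the plate
- corner_bl (a point): centre of the back left corner's dark round screw mark (18 mm across) on top of the plate, directly above that corner's foot: 55 mm to +x and 50 mm to +y of the plate's centre, at the height of the plate's top. Moves with the plate
- corner_br (a point): centre of the back right corner's dark round screw mark (18 mm across) on top of the plate, directly above that corner's foot: 55 mm to +x and 50 mm to -y of the plate's centre, at the height of the plate's top. Moves with the plate
- pad_fl (a joint): how far the rubber foot under the front left corner has been squashed, m. 0 at the start. A solid foot stays at 0 under any sensible press; the hollow one gives way at about 5 N on the corner, sinks 5 to 6 mm and then is firm. The foot stays squashed although the plate may rock back up when let go
- pad_fr (a joint): how far the rubber foot under the front right corner has been squashed, m. 0 at the start. A solid foot stays at 0 under any sensible press; the hollow one gives way at about 5 N on the corner, sinks 5 to 6 mm and then is firm. The foot stays squashed although the plate may rock back up when let go
- pad_bl (a joint): how far the rubber foot under the back left corner has been squashed, m. 0 at the start. A solid foot stays at 0 under any sensible press; the hollow one gives way at about 5 N on the corner, sinks 5 to 6 mm and then is firm. The foot stays squashed although the plate may rock back up when let go
- pad_br (a joint): how far the rubber foot under the back right corner has been squashed, m. 0 at the start. A solid foot stays at 0 under any sensible press; the hollow one gives way at about 5 N on the corner, sinks 5 to 6 mm and then is firm. The foot stays squashed although the plate may rock back up when let go
- tab_fl (a point): press point on top of the raised outer end of the front left shim, a steel strip 24 mm wide, 4 mm thick, hinged 83 mm to -x and 90 mm to +y of the plate's centre, 40 mm above the bench. It reaches 45 mm outwards (this point 33 mm), sloping up 29 degrees; its inner end dips under the plate. This point is 57 mm above the bench, 118 mm to +y; when flat 42 mm and 123 mm
- tab_fr (a point): press point on top of the raised outer end of the front right shim, a steel strip 24 mm wide, 4 mm thick, hinged 83 mm to -x and 90 mm to -y of the plate's centre, 40 mm above the bench. It reaches 45 mm outwards (this point 33 mm), sloping up 29 degrees; its inner end dips under the plate. This point is 57 mm above the bench, 118 mm to -y; when flat 42 mm and 123 mm
- tab_bl (a point): press point on top of the raised outer end of the back left shim, a steel strip 24 mm wide, 4 mm thick, hinged 83 mm to +x and 90 mm to +y of the plate's centre, 40 mm above the bench. It reaches 45 mm outwards (this point 33 mm), sloping up 29 degrees; its inner end dips under the plate. This point is 57 mm above the bench, 118 mm to +y; when flat 42 mm and 123 mm
- tab_br (a point): press point on top of the raised outer end of the back right shim, a steel strip 24 mm wide, 4 mm thick, hinged 83 mm to +x and 90 mm to -y of the plate's centre, 40 mm above the bench. It reaches 45 mm outwards (this point 33 mm), sloping up 29 degrees; its inner end dips under the plate. This point is 57 mm above the bench, 118 mm to -y; when flat 42 mm and 123 mm
- shim_fl (a joint): angle of the front left corner's shim, rad: 0 raised (start), 0.5 flat (level, against its stop, inner end filling the gap under the plate). Grows as the outer end is pressed down; takes about 4 N at the press point and stays where it is left
- shim_fr (a joint): angle of the front right corner's shim, rad: 0 raised (start), 0.5 flat (level, against its stop, inner end filling the gap under the plate). Grows as the outer end is pressed down; takes about 4 N at the press point and stays where it is left
- shim_bl (a joint): angle of the back left corner's shim, rad: 0 raised (start), 0.5 flat (level, against its stop, inner end filling the gap under the plate). Grows as the outer end is pressed down; takes about 4 N at the press point and stays where it is left
- shim_br (a joint): angle of the back right corner's shim, rad: 0 raised (start), 0.5 flat (level, against its stop, inner end filling the gap under the plate). Grows as the outer end is pressed down; takes about 4 N at the press point and stays where it is left
- dowel: upright wooden plug, 24 mm across, 30 mm tall, standing on the baseboard between the two left shims. Origin: centre of its underside. To be left alone
- bolt: steel bolt on its head, 20 mm across, 35 mm tall, standing on the baseboard between the two right shims. Origin: centre of its underside. To be left alone
- block: dark wood block 28 x 60 x 22 mm on the baseboard in front of the plate. Origin: centre of its underside. To be left alone
- sander: orange and black orbital sander, 124 mm across, 140 mm tall, left on the bench. Origin: centre of its underside. To be left alone
- glue: white glue bottle, 60 mm across, 170 mm tall, left on the bench. Origin: centre of its underside. To be left alone
- driver: screwdriver lying on the bench at the right. Origin: at the tool, on the bench. To be left alone
- offcut: wood offcut 60 x 150 x 30 mm lying on the bench at the right. Origin: centre of its underside. To be left alone
Mind the look-alikes: they are no part of the job. Of the things that look like the plate, the middle-sized one is meant.

How it is judged:
On the way, in this order (a step that is already met when the one before it is completed fails the run):
1. the corner that rocks has been pressed down (its foot squashed by more than 3.5 mm) (value of joint any of pad_fl, pad_fr, pad_bl, pad_br above 0.0035 m), for 0.1 s.
2. the shim of that corner is pressed flat (((value of joint pad_fl above 0.0035 m and value of joint shim_fl above 0.43 rad) or (value of joint pad_fr above 0.0035 m and value of joint shim_fr above 0.43 rad) or (value of joint pad_bl above 0.0035 m and value of joint shim_bl above 0.43 rad) or (value of joint pad_br above 0.0035 m and value of joint shim_br above 0.43 rad))), for 0.2 s.
At the end, for the whole second after the job is handed in: The rocking corner's foot has been squashed (over 3.5 mm) and its shim is flat (over 0.43 rad of 0.5), the other three shims are still up (under 0.12 rad), all four corners of the plate's top are level (51.5 to 56.5 mm above the bench), and the plate is at rest within 12 mm of where it was ((((value of joint pad_fl above 0.0035 m and value of joint shim_fl above 0.43 rad) and value of joint each of shim_fr, shim_bl, shim_br below 0.12 rad) or ((value of joint pad_fr above 0.0035 m and value of joint shim_fr above 0.43 rad) and value of joint each of shim_fl, shim_bl, shim_br below 0.12 rad) or ((value of joint pad_bl above 0.0035 m and value of joint shim_bl above 0.43 rad) and value of joint each of shim_fl, shim_fr, shim_br below 0.12 rad) or ((value of joint pad_br above 0.0035 m and value of joint shim_br above 0.43 rad) and value of joint each of shim_fl, shim_fr, shim_bl below 0.12 rad)) and height (world z) of corner_fl between 0.0515 and 0.0565 m and height (world z) of corner_fr between 0.0515 and 0.0565 m and height (world z) of corner_bl between 0.0515 and 0.0565 m and height (world z) of corner_br between 0.0515 and 0.0565 m and distance of plate from where it was at the start of the episode below 0.012 m and linear speed of plate below 0.01 m/s); the robot touches nothing.
It fails at once if a shim is pressed down (over 0.2 rad) whose corner has not been found to rock ((value of joint shim_fl above 0.2 rad and value of joint pad_fl below 0.0025 m) or (value of joint shim_fr above 0.2 rad and value of joint pad_fr below 0.0025 m) or (value of joint shim_bl above 0.2 rad and value of joint pad_bl below 0.0025 m) or (value of joint shim_br above 0.2 rad and value of joint pad_br below 0.0025 m)).
It fails at once if the plate is lifted or carried (over 20 mm up, or over 30 mm away) (height (world z) of plate above 0.062 m or distance of plate from where it was at the start of the episode above 0.03 m).
It fails at once if another thing is moved by more than 25 mm (distance of any of dowel, bolt, block, sander, glue, driver, offcut from where it was at the start of the episode above 0.025 m).
It also fails if it takes over 56 s, if anything falls off the work surface, if the arm or the gripper's body presses on something with over 40 N, if the wrist force passes 120 N, or if a joint passes its speed limit or range.

## Working session

There is one attempt and no reset: what is moved stays moved. The work goes in short steps, Python scripts to look and compute and a shell command to move; the robot and the scene stay as the last step left them, time stands still between calls to the robot, and variables do not carry over. Pictures are saved under pics/ and viewed, and the job is handed in when it is done.

```bash
mkdir -p pics; ls
python3 - <<'E'
from plant import *
import cv2
print(state())
for n in("scene","top","wrist"):
    d=get_image(n); cv2.imwrite(f"pics/{n}0.png",d["img"]); print(n,d["intrinsics"],d["R"],d["t"])
E
```

```text
pics
{'time': 0.0, 'joint_positions': array([ 1.10789305e+00,  2.45800493e-01,  1.55898121e+00, -1.94397982e-05,
        1.33868767e+00, -1.74074173e-01]), 'dq': array([ 1.40448905e-03,  1.63684422e-03,  1.93958466e-03, -9.36837895e-05,
        6.71234497e-04,  1.56741223e-03]), 'joint_efforts': array([-3.53018722e-04, -4.15824509e+01, -3.14611781e+01,  6.84640207e-02,
        3.30297137e-02, -1.48174763e-04]), 'ee_pos': array([0.18485642, 0.62254666, 0.20437168]), 'orientation': array([-3.13974102e+00, -3.06416456e-04,  2.85276775e+00]), 'force': array([-0.25052632, -0.43254968,  0.46874897]), 'torque': array([ 0.03578383,  0.00952998, -0.06971688]), 'width': 0.09408010654055103}
scene [[483.77658834   0.         317.86858011]
 [  0.         483.77658834 202.70960662]
 [  0.           0.           1.        ]] [[-0.36747714  0.92988334  0.01665907]
 [ 0.6738514   0.27855705 -0.68434659]
 [-0.64100299 -0.24025599 -0.72896654]] [ 0.12136708 -0.28147422  1.711724  ]
top [[424.55770254   0.         327.20241116]
 [  0.         424.55770254 201.02047058]
 [  0.           0.           1.        ]] [[-5.87087365e-04 -9.99984276e-01 -5.57705360e-03]
 [-9.96010868e-01  1.08237747e-03 -8.92254392e-02]
 [ 8.92300727e-02  5.50242287e-03 -9.95995842e-01]] [0.03701412 0.44825871 1.51870851]
wrist [[309.70691629   0.         321.73878819]
 [  0.         309.70691629 201.82136543]
 [  0.           0.           1.        ]] [[ 0.28584403  0.95827222 -0.00274829]
 [ 0.91802108 -0.27301271  0.28757844]
 [ 0.27482811 -0.08472557 -0.95775315]] [-0.64791855 -0.02846748  0.39377351]
```

View pics/top0.png

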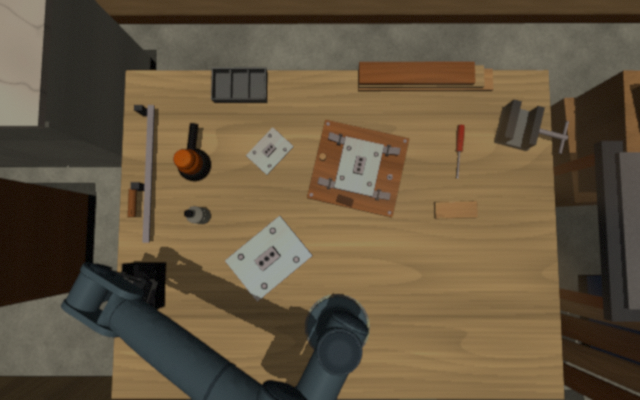

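View pics/scene0.png

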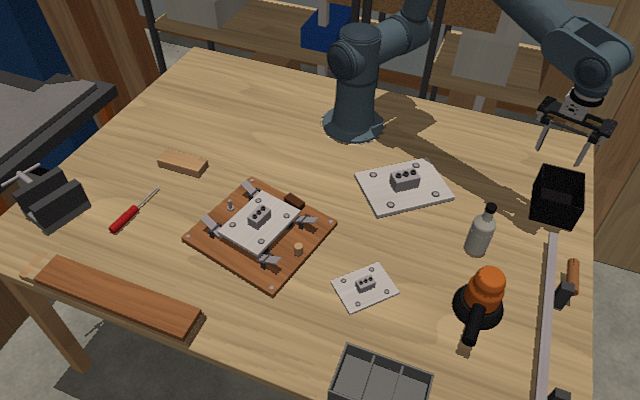

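Plate candidates in the top view are the small one at (269,150), the large one at (268,257) and the middle-sized one at (358,165). Only the middle one sits on a plywood baseboard with four shims, so it fits the description. I'll confirm with an enlarged crop.

Run:
```python
import cv2
im=cv2.imread("pics/top0.png")[110:225,295:420]
cv2.imwrite("pics/crop0.png",cv2.resize(im,None,fx=5,fy=5,interpolation=cv2.INTER_CUBIC))
im=cv2.imread("pics/scene0.png")[170:300,175:345]
cv2.imwrite("pics/crop1.png",cv2.resize(im,None,fx=4.5,fy=4.5,interpolation=cv2.INTER_CUBIC))
```

```text
(no output)
```

View pics/crop0.png

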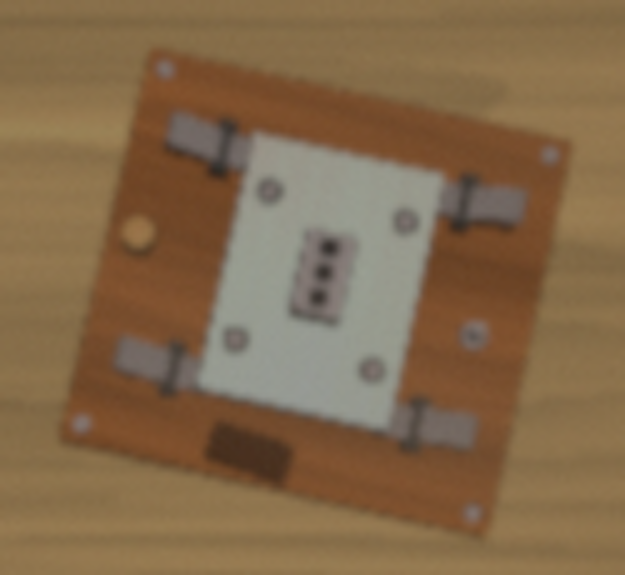

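View pics/crop1.png

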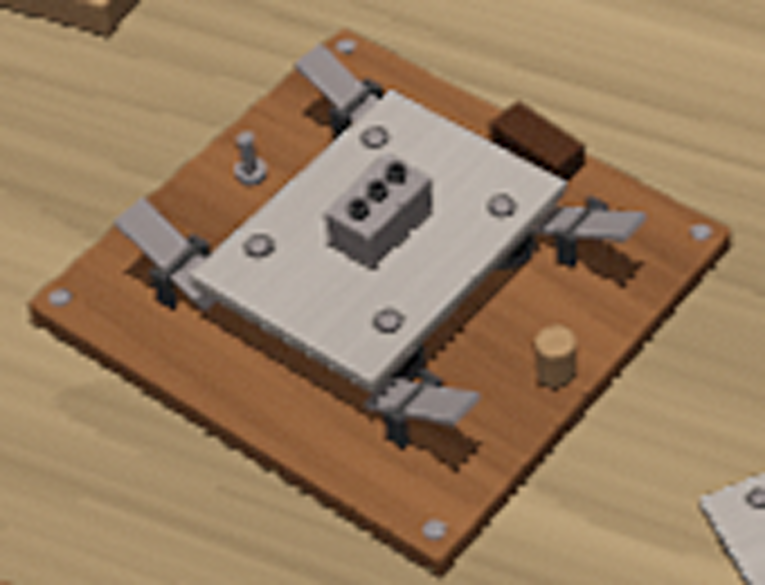

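The crop confirms it: the plate with four screw marks and four shims on plywood. In the crop the marks are bl(270,190), br(405,222), fl(235,340) and fr(372,370). Next I'll locate it.

```bash
cat > h.py <<'E'
from plant import *
import cv2, numpy as np
def ray(d,p,z):
    q=np.linalg.inv(d["intrinsics"])@[p[0],p[1],1]; R=np.array(d["R"]);t=np.array(d["t"])
    c=-R.T@t; v=R.T@q; return c+v*(z-c[2])/v[2]
E
python3 - <<'E'
from h import *
def fit(P):
    names=["fl","fr","bl","br"]; L=np.array([[-55,50],[-55,-50],[55,50],[55,-50]])/1000
    A=P[:,:2];c=A.mean(0);B=A-c
    th=np.arctan2((L[:,0]*B[:,1]-L[:,1]*B[:,0]).sum(),(L*B).sum())
    R=np.array([[np.cos(th),-np.sin(th)],[np.sin(th),np.cos(th)]])
    print("c",c,"yaw",th,"res mm",((A-c-L@R.T)*1000).round(1).tolist()); return c,R
d=get_image("top")
P=np.array([ray(d,((x+.5)/5-.5+295,(y+.5)/5-.5+110),.054) for x,y in[(235,340),(372,370),(270,190),(405,222)]])
c1,R1=fit(P)
hsv=cv2.cvtColor(d["img"],cv2.COLOR_BGR2HSV)
m=((hsv[...,1]<50)&(hsv[...,2]>130)).astype(np.uint8)
k=np.zeros_like(m);k[130:200,328:388]=1;m*=k
cs=max(cv2.findContours(m,0,2)[0],key=cv2.contourArea);r=cv2.minAreaRect(cs);print(r,cv2.contourArea(cs))
print("rect centre",ray(d,r[0],.054))
s=get_image("scene")
P=np.array([ray(s,((x+.5)/4.5-.5+175,(y+.5)/4.5-.5+170),.054) for x,y in[(501,205),(375,136),(388,320),(259,244)]])
c2,R2=fit(P)
c=(c1+c2)/2
for n,x,y in[("fl",-55,50),("fr",-55,-50),("bl",55,50),("br",55,-50),("tfl",-83,118),("tfr",-83,-118),("tbl",83,118),("tbr",83,-118),("Ffl",-83,123)]:
    print(n,((R1@[x/1000,y/1000]+c)*1000).round(1))
E
```

```text
c [ 0.57189781 -0.07605755] yaw -0.2286486367444709 res mm [[-0.7, 0.0], [0.3, 0.1], [0.6, -0.5], [-0.2, 0.4]]
((358.791748046875, 165.81631469726562), (38.87234115600586, 51.50474166870117), 12.804265975952148) 1907.5
rect centre [ 0.57129998 -0.07638348  0.054     ]
c [ 0.57267581 -0.07747487] yaw -0.22699295170190503 res mm [[0.2, -0.3], [-0.3, -0.2], [0.4, 0.3], [-0.3, 0.2]]
fl [530.1 -15.6]
fr [ 507.4 -113. ]
bl [637.2 -40.5]
br [ 614.5 -137.9]
tfl [518.2  57. ]
tfr [ 464.7 -172.9]
tbl [679.9  19.3]
tbr [ 626.4 -210.5]
Ffl [519.3  61.8]
```

```bash
python3 -m creep '{"claw":[255,255,255,255,255,255,255,255,255,255,255,255],"translation":[[345,-638,0],[345,-638,0],[345,-638,0],[345,-638,0],[345,-638,0],[345,-638,0],[345,-638,0],[345,-638,0],[345,-638,0],[345,-638,0],[345,-638,0],[345,-638,0]],"turn":[[0,0,0],[0,0,0],[0,0,0],[0,0,0],[0,0,0],[0,0,0],[0,0,0],[0,0,0],[0,0,0],[0,0,0],[0,0,0],[0,0,0]]}' 20
```

```text
time: 1.45
ee_pos: [0.4711, 0.0933, 0.2057]
orientation: [3.141, 0.001, 2.852]
force: [0.6, 1.3, 0.2]
width: 0.0024
```

```bash
python3 -m creep '{"claw":[255,255,255,255,255,255],"translation":[[25,-45,-10],[50,-90,-60],[50,-90,-100],[50,-90,-120],[50,-90,-120],[50,-90,-120]],"turn":[[0,0,0],[0,0,0],[0,0,0],[0,0,0],[0,0,0],[0,0,0]]}'
python3 - <<'E'
from plant import *
s=state();print(s["ee_pos"],s["force"],s["width"])
E
```

```text
time: 2.05
ee_pos: [0.5206, 0.0054, 0.0859]
orientation: [3.142, -0.0, 2.853]
force: [0.5, 0.2, 0.8]
width: 0.0004
[0.52060872 0.00541622 0.08593235] [0.48468438 0.23272914 0.75932526] 0.0004173115019568764
```

```bash
python3 -m creep '{"claw":[255,255,255,255,255],"translation":[[10,-21,-5],[10,-21,-20],[10,-21,-27],[10,-21,-27],[10,-21,-27]],"turn":[[0,0,0],[0,0,0],[0,0,0],[0,0,0],[0,0,0]]}'
python3 - <<'E'
from h import *
cv2.imwrite("pics/w1.png",get_image("wrist")["img"])
d=get_image("scene")["img"][150:300,175:345]
cv2.imwrite("pics/s1.png",cv2.resize(d,None,fx=4,fy=4,interpolation=cv2.INTER_CUBIC))
E
```

```text
time: 2.55
ee_pos: [0.5303, -0.015, 0.0587]
orientation: [3.142, 0.0, 2.854]
force: [0.7, -0.3, 0.7]
width: 0.0006
```

View pics/w1.png

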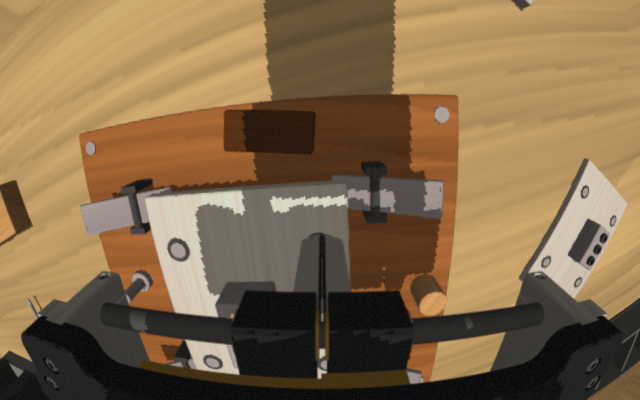

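View pics/s1.png

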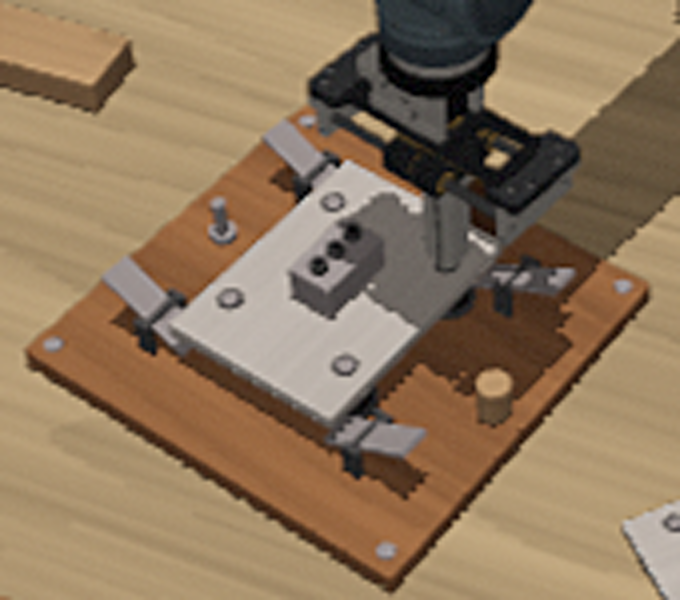

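The fingertips hang about 5 mm above the front-left screw, at (445,270) in the scene crop. Pressing gently.

```bash
python3 -m creep '{"claw":[255,255,255,255,255,255,255],"translation":[[0,0,-2],[0,0,-4],[0,0,-5],[0,0,-5.5],[0,0,-6],[0,0,-6],[0,0,-6]],"turn":[[0,0,0],[0,0,0],[0,0,0],[0,0,0],[0,0,0],[0,0,0],[0,0,0]]}'
```

```text
time: 3.35
ee_pos: [0.5307, -0.0156, 0.0542]
orientation: [-3.142, -0.001, 2.853]
force: [-6.1, 0.4, 12.9]
width: 0.0002
```

fl is firm: 12.9 N with the tip still at 54.2 mm. On to bl.

```bash
python3 -m creep '{"claw":[255,255,255,255,255,255,255,255],"translation":[[0,0,12],[20,-5,20],[60,-14,20],[100,-23,20],[107,-25,16],[107,-25,9],[107,-25,7],[107,-25,7]],"turn":[[0,0,0],[0,0,0],[0,0,0],[0,0,0],[0,0,0],[0,0,0],[0,0,0],[0,0,0]]}'
python3 -m creep '{"claw":[255,255,255,255,255,255,255],"translation":[[0,0,-3],[0,0,-5],[0,0,-6],[0,0,-6.5],[0,0,-7],[0,0,-7],[0,0,-7]],"turn":[[0,0,0],[0,0,0],[0,0,0],[0,0,0],[0,0,0],[0,0,0],[0,0,0]]}'
```

```text
time: 4.15
ee_pos: [0.6355, -0.04, 0.0583]
orientation: [-3.141, -0.003, 2.853]
force: [-0.7, 0.5, -0.4]
width: 0.0009
time: 4.85
ee_pos: [0.6371, -0.0405, 0.0542]
orientation: [-3.141, -0.002, 2.853]
force: [-5.7, 0.8, 10.2]
width: 0.0005
```

bl is firm too (10.2 N at 54.2 mm). On to br.

```bash
python3 -m creep '{"claw":[255,255,255,255,255,255,255,255],"translation":[[0,0,12],[-5,-20,20],[-14,-60,20],[-22,-95,20],[-23,-97,16],[-23,-97,9],[-23,-97,7],[-23,-97,7]],"turn":[[0,0,0],[0,0,0],[0,0,0],[0,0,0],[0,0,0],[0,0,0],[0,0,0],[0,0,0]]}'
python3 -m creep '{"claw":[255,255,255,255,255,255,255],"translation":[[0,0,-3],[0,0,-5],[0,0,-6],[0,0,-6.5],[0,0,-7],[0,0,-7],[0,0,-7]],"turn":[[0,0,0],[0,0,0],[0,0,0],[0,0,0],[0,0,0],[0,0,0],[0,0,0]]}'
```

```text
time: 5.65
ee_pos: [0.6142, -0.1363, 0.0586]
orientation: [3.141, -0.002, 2.854]
force: [-0.2, -0.7, -0.5]
width: 0.0006
time: 6.35
ee_pos: [0.6149, -0.1376, 0.0528]
orientation: [3.141, 0.001, 2.853]
force: [0.5, 3.2, 5.1]
width: 0.0005
```

br gives: it sits at 52.8 mm with about 5 N. Pressing further.

```bash
python3 -m creep '{"claw":[255,255,255,255,255,255,255],"translation":[[0,0,-1],[0,0,-2],[0,0,-3],[0,0,-4],[0,0,-5],[0,0,-5],[0,0,-5]],"turn":[[0,0,0],[0,0,0],[0,0,0],[0,0,0],[0,0,0],[0,0,0],[0,0,0]]}'
```

```text
time: 7.05
ee_pos: [0.6153, -0.138, 0.0499]
orientation: [-3.141, 0.001, 2.853]
force: [-4.5, 4.2, 15.6]
width: 0.0003
```

```bash
python3 -m creep '{"claw":[255,255,255,255,255],"translation":[[0,0,-1],[0,0,-2],[0,0,-3],[0,0,-3],[0,0,-3]],"turn":[[0,0,0],[0,0,0],[0,0,0],[0,0,0],[0,0,0]]}'
python3 - <<'E'
from h import *
d=get_image("scene")["img"][150:300,175:345]
cv2.imwrite("pics/s2.png",cv2.resize(d,None,fx=4,fy=4,interpolation=cv2.INTER_CUBIC))
E
```

```text
time: 7.55
ee_pos: [0.6154, -0.138, 0.0496]
orientation: [-3.141, -0.0, 2.853]
force: [-11.9, 6.6, 30.3]
width: 0.0006
```

View pics/s2.png

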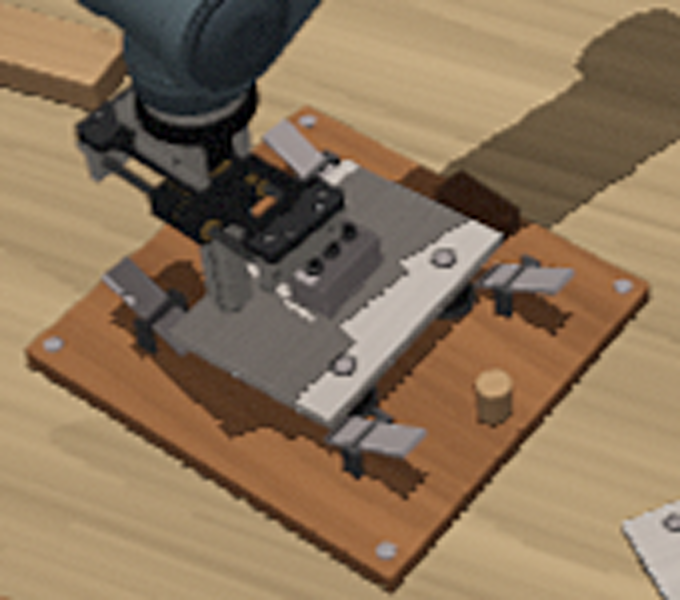

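The corner is now firm: 30 N for only 0.3 mm more, so the foot has bottomed out. Scene crop: the tip is on the br mark at (228,300) and all four shims are still up. Next I'll lift and go over the br shim.

```bash
python3 -m creep '{"claw":[255,255,255,255,255,255,255,255],"translation":[[0,0,5],[0,0,20],[2,-15,40],[6,-45,45],[10,-76,45],[10,-76,35],[10,-76,25],[10,-76,25]],"turn":[[0,0,0],[0,0,0],[0,0,0],[0,0,0],[0,0,0],[0,0,0],[0,0,0],[0,0,0]]}'
python3 - <<'E'
from h import *
d=get_image("scene")["img"][150:300,175:345]
cv2.imwrite("pics/s3.png",cv2.resize(d,None,fx=4,fy=4,interpolation=cv2.INTER_CUBIC))
print(state()["ee_pos"],state()["force"])
E
```

```text
time: 8.4
ee_pos: [0.6225, -0.212, 0.0664]
orientation: [3.14, -0.005, 2.853]
force: [-0.1, 0.1, -0.1]
width: 0.0004
[ 0.62306696 -0.2120557   0.0673028 ] [ 0.2960694  -0.53667148  0.62910795]
```

View pics/s3.png

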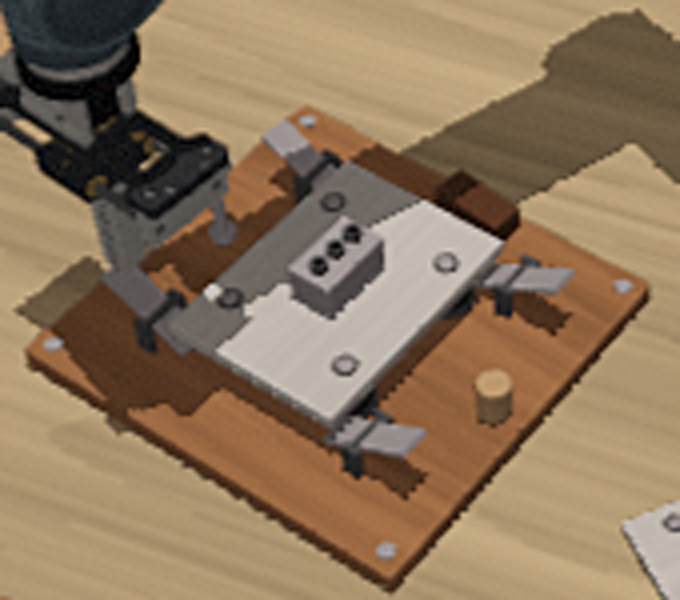

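The fingertips sit above the br shim's raised end, at (125,260). The plate has rocked back level and the other shims are still up. Pressing the br shim down.

```bash
python3 -m creep '{"claw":[255,255,255,255,255,255,255,255,255,255,255,255],"translation":[[2,0,-3],[2,0,-6],[2,0,-9],[2,0,-12],[2,-1,-15],[2,-2,-18],[2,-2,-21],[2,-2,-23],[2,-2,-25],[2,-2,-27],[2,-2,-28],[2,-2,-28]],"turn":[[0,0,0],[0,0,0],[0,0,0],[0,0,0],[0,0,0],[0,0,0],[0,0,0],[0,0,0],[0,0,0],[0,0,0],[0,0,0],[0,0,0]]}'
```

```text
time: 9.65
ee_pos: [0.6268, -0.2162, 0.0419]
orientation: [-3.141, 0.001, 2.853]
force: [-0.3, -2.3, 5.2]
width: 0.0005
```

```bash
python3 -m creep '{"claw":[255,255,255,255,255],"translation":[[0,0,-1],[0,0,-2],[0,0,-3],[0,0,-4],[0,0,-4]],"turn":[[0,0,0],[0,0,0],[0,0,0],[0,0,0],[0,0,0]]}'
```

```text
time: 10.15
ee_pos: [0.6271, -0.2163, 0.0414]
orientation: [-3.141, 0.0, 2.853]
force: [-9.1, 0.8, 21.8]
width: 0.0004
```

It's firm at 41.4 mm with 22 N, so the shim is on its stop. I'll retreat straight up and check.

```bash
python3 -m creep '{"claw":[255,255,255,255,255,255,255,255,255,255],"translation":[[0,0,6],[0,0,25],[0,0,60],[0,0,100],[-20,-20,140],[-50,-50,160],[-90,-90,160],[-120,-120,160],[-120,-120,160],[-120,-120,160]],"turn":[[0,0,0],[0,0,0],[0,0,0],[0,0,0],[0,0,0],[0,0,0],[0,0,0],[0,0,0],[0,0,0],[0,0,0]]}'
python3 - <<'E'
from h import *
d=get_image("scene")["img"][150:300,175:345]
cv2.imwrite("pics/s4.png",cv2.resize(d,None,fx=4,fy=4,interpolation=cv2.INTER_CUBIC))
d=get_image("top")["img"][110:225,295:420]
cv2.imwrite("pics/t4.png",cv2.resize(d,None,fx=5,fy=5,interpolation=cv2.INTER_CUBIC))
print(state()["ee_pos"],state()["force"])
E
```

```text
time: 11.15
ee_pos: [0.5058, -0.3354, 0.1964]
orientation: [3.139, -0.001, 2.851]
force: [0.4, 0.8, -0.1]
width: 0.0006
[ 0.50695258 -0.33441536  0.19662441] [ 0.12031358  0.72359841 -0.45504484]
```

View pics/s4.png

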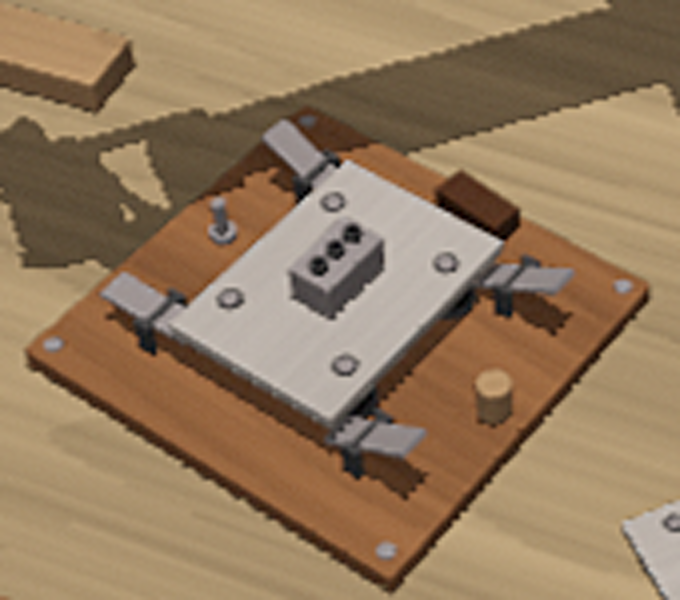

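View pics/t4.png

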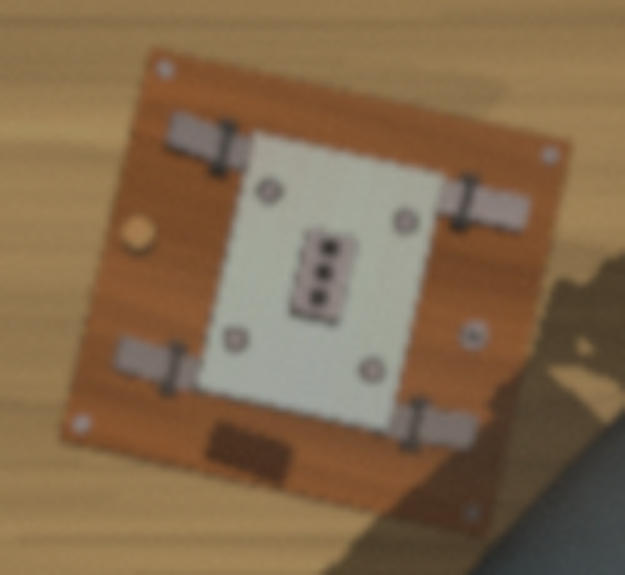

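The br shim is flat: its end is now at (120,295) in the scene crop, with the inner end under the plate. The other three shims are up. The screw marks are back at their starting pixels, and the bolt, dowel and block haven't moved.

```bash
python3 -c "
from plant import *
job_done()"
```

```text
the job is handed in; nothing more can be done
```

The back right corner was the one that rocked. I pressed its shim flat and handed the job in; no verdict was reported.

- **Finding the corner:** I pressed front left (12.9 N) and back left (10.2 N), and both stayed firm at about 54 mm. Back right gave way at about 5 N and sank until it was firm at 49.6 mm under 30 N. I did not press front right, because the rocking corner had already been found.
- **Foot squash:** The fingertip height showed about 4.5 mm of sink at back right, slightly under the stated 5 to 6 mm but above the 3.5 mm needed. I think the tilted plate touching the edge of the fingertip explains the difference.
- **Pressing the shim:** The back right shim went down at about 5 N and stopped firm at 41.4 mm under 22 N, which matches its flat height of 42 mm.
- **Last checks:** In the final scene and top pictures the back right shim is flat and the other three are up. The plate looks level and its screw marks have not visibly moved. The dowel, bolt and block are where they started, and the arm is clear of everything. I judged the plate level by eye and did not measure the corner heights. The sander, glue bottle, screwdriver and offcut were not checked again at the end, but the arm kept well clear of them.

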